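Turn over the leaf of the plan holder

TASK

On the bench a leaf of the wiring-plan holder has been left standing slightly raised above its right-hand side (right and left as seen from the robot). With the fingers, without pinching it, push the leaf gently up over the spine and press it down until it lies flat on the left-hand side so that the other drawing can be read, then come clear of it. Leave the holder standing where it is, and leave the things around it alone.

Things in the scene. Friction and masses are not known exactly. Their poses are not given: they have to be found in the camera images.
- holder: The plan holder, a heavy (2 kg) dark steel base plate 210 x 220 x 10 mm standing loose on the bench; origin at the centre of its underside (on the bench top), z up, x along the spine (away from the robot, turned by up to 0.55 rad), y to the left-hand side, where the leaf must go. Between the spine and 93 mm either side of it lie fixed pads whose top is 18 mm above the bench; at both ends of the spine (x = +-110 mm) stands a block 34 mm wide and 32 mm high.
- spine (a point): Middle of the hinge axis of the leaf, 22 mm above the bench; axes as the holder's (x along the hinge axis, y to the left-hand side, z up). It does not turn with the leaf.
- leaf_edge (a point): Middle of the leaf's free edge, 140 mm from the hinge axis; its y axis points from there along the leaf towards the spine at any angle. The leaf is a rigid grey plate with a drawing on both faces, 196 mm along the spine, 140 mm from hinge axis to free edge, 4 mm thick, centred on the hinge axis in thickness, about 0.15 kg. It reaches 30 mm beyond the base plate, with the free bench below.
- leaf (a joint): Angle of the leaf about the spine, rad: 0 = flat on the right-hand side (-y of the holder), 1.57 = upright, 3.14 = flat on the left-hand side (+y). It starts between 0.35 and 0.7. The hinge is stiff by friction (about 0.2 N m, no spring): the leaf stays at whatever angle it is left, so it must be pressed all the way down; about 3 N at the free edge moves it.
- screwdriver: Bystander: screwdriver 190 mm long lying left of the holder, about 240 mm from the spine.
- junction_box: Bystander: white square junction box 80 x 80 x 45 mm, beyond the far end of the spine.
- tape_roll: Bystander: black roll, 70 mm across, 19 mm high, lying beyond the far end of the spine.
- bottle: Bystander: water bottle 64 mm across, 200 mm tall, standing beyond the far end of the holder on the left.

How it is judged:
By the outcome, as a careful person would: the job done as asked, in the order asked, and still so for the second after the job is handed in, with the robot touching nothing.
It also fails if it takes over 48 s, if anything falls off the work surface, if the arm or the gripper's body presses on something with over 40 N, if the wrist force passes 120 N, or if a joint passes its speed limit or range.

ROBOT

A 6-joint arm with a two-finger parallel gripper is mounted at the origin on the work surface. World frame = base frame: x ahead of the robot, y to its left, z up, the work surface at z = 0. Lengths are in m, angles in degrees, forces in N, time in s.
With the tool pointing down it reaches from about 0.375 to 0.9 m from the base axis. Payload 3.1 kg.
Tool frame: the origin (TCP) lies at the very end of the fingers, on their centre line; the grasp point (between the pads) lies 19 mm behind it; z points along the fingers, y is the line along which they close (so a half turn about z gives the same grasp; the last joint's range is limited). The gripper opens to 87 mm and grips with 3 to 60 N. Pads are 19 mm wide; open, the fingers measure 117 mm over their backs; the gripper's body (75 mm by 190 mm) begins 51 mm behind the grasp point.
Start: joints at [59.616, 30.224, 82.088, -0, 67.689, -10.227], TCP at [0.215, 0.587, 0.223] pointing down, gripper open.
Joint ranges: [-176.69, 176.69], [-43.24, 126.21], [12.49, 139.97], [-82, 262], [0, 151.66], [-163.58, 163.58]. Speed limits (degrees/s): [159.86, 159.86, 180, 180, 180, 180].

INTERFACE

Orientations are given as a 3x3 rotation matrix whose columns are the frame's x, y, z axes.
In Python, from rig import readout, cams, bot gives the robot as it stands.
- The arm moves only by the shell command python3 -m inch 'ROWS'. ROWS is JSON, a list of rows, each a list of 5 numbers: the shift along the world's x, y, z in cm, then the turn about the world's z in degrees, then the finger opening in cm, from 0 to 8.7. In form: [[dx, dy, dz, twist, fingers], ...]. A call has 1 to 10 rows; each row is the pose to reach, as a shift and turn from the pose commanded when the call began; what a row does not reach only later rows make up. A row lasts 1/12 s, in which the tool goes at most 41.7 mm and 7.16 degrees, less where a joint would pass 70% of its speed; a pose out of reach is approached as far as the arm can. A call with a gripper value outside its range is refused whole. The fingers move at their own pace and stop on an object; the grip force is fixed at half the most. Time passes only in rows, so rows that repeat a pose let the fingers close. It gives the time, the measured TCP pose, the force, the opening and the grip force at its end, in the units of the state.
- readout.read_state(): the state, without advancing time (a new reading comes with each control period).
- cams.capture(name): name is "scene" or "top"; returns a dict with "image" (384x512x3 uint8, blue, green, red), "intrinsics" (3x3 intrinsics, pixels), "xyz" and "rotation" of the camera in the world. Camera axes: x right, y down, z forward; pixel columns grow to the right and rows downward; lengths in m; the calibration is good to about 2 mm. A picture is of the moment at which its call begins. There is no depth.
- bot.hand_in(): hands the job in; it is judged then, once.
The state is a dict: "time_s": time; "joint_positions": joint angles; "qvel": joint speeds; "tau": joint torques, N m; "position": TCP position; "tcp_rot": TCP orientation; "force": force on the tool from outside, world axes, zero at the start; "moment": the same for the moment, N m; "opening": opening from 0.0 (shut) to 1.0 (fully open); "grasp_force": force on a finger pad.
Only numpy, scipy, OpenCV 4.12 (cv2) and the standard library are available. Lean on these libraries where they do the work, as an engineer would, in place of code of your own. Each camera call takes 0.05 s, during which the arm holds its last target. There are 200 camera calls.

## Working session

There is one attempt and no reset: what is moved stays moved. The work goes in short steps, Python scripts to look and compute and a shell command to move; the robot and the scene stay as the last step left them, time stands still between calls to the robot, and variables do not carry over. Pictures are saved under pics/ and viewed, at most 10 in all, crops included, and the job is handed in when it is done.

```bash
mkdir -p pics; python3 - <<'E'
from rig import readout,cams
import cv2
for n in("scene","top"):
    c=cams.capture(n);cv2.imwrite(f"pics/{n}0.png",c["image"]);print(n,c["intrinsics"],c["xyz"],c["rotation"])
print(readout.read_state())
E
```

```text
scene [[349.83998812   0.         257.17632355]
 [  0.         349.83998812 193.78077345]
 [  0.           0.           1.        ]] [0.83241823 0.4753469  0.75790305] [[-0.85553688  0.42797064 -0.29137224]
 [ 0.51773766  0.70945884 -0.47813792]
 [ 0.00208762 -0.559919   -0.82854472]]
top [[460.28040323   0.         250.6647367 ]
 [  0.         460.28040323 188.21562383]
 [  0.           0.           1.        ]] [0.49432    0.09269112 1.04152925] [[ 0.01051155 -0.99453161  0.10390566]
 [-0.99963779 -0.01302599 -0.02355029]
 [ 0.02477498 -0.10362048 -0.9943083 ]]
{'time_s': 0.1, 'joint_positions': array([ 5.96147294e+01,  3.02723103e+01,  8.21508457e+01, -9.32499351e-06,
        6.76881903e+01, -1.02282947e+01]), 'qvel': array([ 0.0289005 , -0.07101249, -0.1385067 ,  0.08812544, -0.03250317,
       -0.04259843]), 'tau': array([ 1.41068494e-04, -4.40986991e+01, -1.77151108e+01,  6.35412242e-02,
        5.33752958e-02, -5.24390839e-05]), 'position': array([0.2150098 , 0.58614031, 0.22167374]), 'tcp_rot': array([[-9.38751899e-01,  3.44592377e-01, -9.82843861e-04],
       [ 3.44593606e-01,  9.38750465e-01, -1.67650162e-03],
       [ 3.44935454e-04, -1.91250079e-03, -9.99998112e-01]]), 'force': array([-0.66712176, -0.32087532,  0.68703823]), 'moment': array([-0.01429051,  0.01259187, -0.02523472]), 'grasp_force': 0.0, 'opening': 1.0001204279677616}
```

View pics/scene0.png

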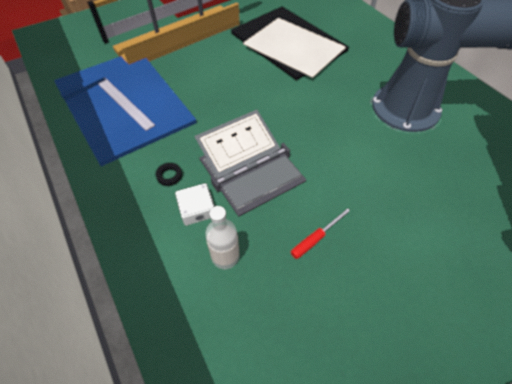

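View pics/top0.png

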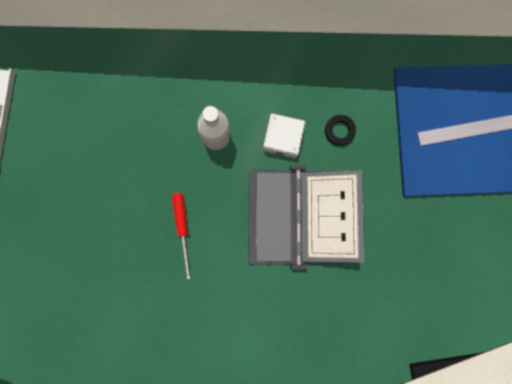

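The scene view shows the holder at about (250,165), with the raised leaf carrying a drawing. The top view shows the spine at u≈298, v 168–268, the leaf to the right out to u≈363, and the screwdriver at u≈183. The bottle (213,128), box (285,135) and tape (340,130) are beyond the far end.

```bash
python3 - <<'E'
import cv2
a=cv2.imread("pics/top0.png")[155:285,235:375];b=cv2.imread("pics/scene0.png")[100:220,185:315]
cv2.imwrite("pics/c1.png",cv2.resize(a,None,fx=4,fy=4,interpolation=2));cv2.imwrite("pics/c2.png",cv2.resize(b,None,fx=4,fy=4,interpolation=2))
E
```

```text
(no output)
```

View pics/c1.png

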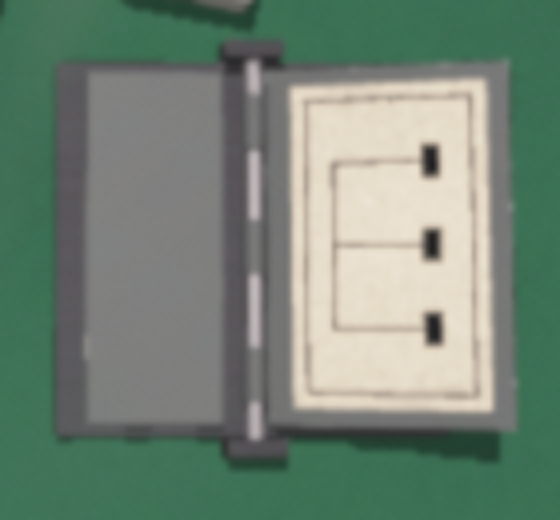

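View pics/c2.png

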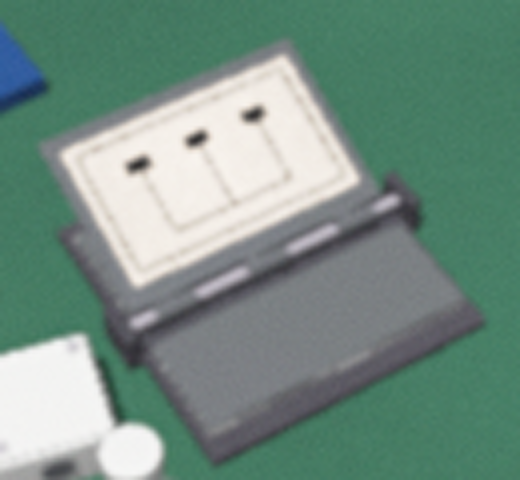

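The top crop shows the hinge from (298,174) to (299,264), with leaf free corners at (362,170.5) and (364,262.5). In the scene view the same corners are at (195.5,136.7) and (257,110.5).

```bash
cat >h.py <<'E'
import numpy as np
from rig import cams
C={n:cams.capture(n) for n in("scene","top")}
def ray(n,p):
    c=C[n];d=np.array(c["rotation"])@np.linalg.inv(c["intrinsics"])@[p[0],p[1],1];return np.array(c["xyz"]),d/np.linalg.norm(d)
def plane(n,p,z):
    o,d=ray(n,p);return o+d*(z-o[2])/d[2]
def tri(a,b):
    (o,d),(q,e)=ray("top",a),ray("scene",b)
    s,t=np.linalg.lstsq(np.c_[d,-e],q-o,rcond=None)[0];A,B=o+s*d,q+t*e;return (A+B)/2,np.linalg.norm(A-B)
E
python3 - <<'E'
from h import *
np.set_printoptions(precision=4,suppress=True)
f=plane("top",(297.8,172),.026);n=plane("top",(299.4,264),.026);print("hinge",f,n)
fb=plane("top",(297.8,167),.032);nb=plane("top",(299.4,267.7),.032);print("blocks",fb,nb)
F=tri((362,170.5),(195.5,136.7));N=tri((364,262.5),(257,110.5));print(F,N)
m=(fb+nb)/2;u=fb-nb;u[2]=0;u/=np.linalg.norm(u);l=np.cross([0,0,1],u);m[2]=.022
e=(F[0]+N[0])/2-m;print("mid",m,"u",u,"yaw",np.degrees(np.arctan2(u[1],u[0])),"edge",e@u,e@l,e[2],"ang",np.arctan2(e[2],-(e@l)))
for p in [(180,194),(183,235),(188,278)]:print("sd",plane("top",p,.01))
for p in [(211,112),(215,148)]:print("bottle",plane("top",p,.2 if p[1]<120 else 0))
print("box",plane("top",(283,135),.045))
E
```

```text
hinge [ 0.6382 -0.0362  0.026 ] [ 0.4352 -0.0397  0.026 ]
blocks [ 0.6486 -0.0355  0.032 ] [ 0.4276 -0.0389  0.032 ]
(array([ 0.6363, -0.1688,  0.066 ]), np.float64(0.0034233308427351677)) (array([ 0.4411, -0.1711,  0.0643]), np.float64(0.0017267839159008215))
mid [ 0.5381 -0.0372  0.022 ] u [0.9999 0.0156 0.    ] yaw 0.8962470127992205 edge -0.0014523710818484328 -0.13269919830501284 0.04310510288971744 ang 0.31408101088863494
sd [0.587  0.2266 0.01  ]
sd [0.4956 0.2176 0.01  ]
sd [0.4016 0.2042 0.01  ]
bottle [0.7243 0.1483 0.2   ]
bottle [0.6948 0.1508 0.    ]
box [ 0.7175 -0.0011  0.045 ]
```

```bash
python3 -m inch '[[32.3,-81.7,0,-69,0],[32.3,-81.7,0,-69,0],[32.3,-81.7,0,-69,0],[32.3,-81.7,0,-69,0],[32.3,-81.7,0,-69,0],[32.3,-81.7,0,-69,0],[32.3,-81.7,0,-69,0],[32.3,-81.7,0,-69,0],[32.3,-81.7,0,-69,0],[32.3,-81.7,0,-69,0]]'; python3 -c "
from rig import readout as r;s=r.read_state();print(s['tcp_rot'],s['joint_positions'],s['opening'])"
```

```text
time_s: 1.03
position: [0.3688, 0.1974, 0.2227]
tcp_rot: [[-0.01, 1.0, 0.0], [1.0, 0.01, 0.0], [0.0, 0.0, -1.0]]
force: [-0.3, 0.2, 0.2]
opening: 0.32
grasp_force: 0.0
[[-9.64664013e-03  9.99953351e-01  4.87971075e-04]
 [ 9.99953460e-01  9.64656877e-03  1.48378974e-04]
 [ 1.43664805e-04  4.89379724e-04 -9.99999870e-01]] [1.27720500e+01 1.42706510e+01 1.10227072e+02 2.56139928e-03
 5.54731309e+01 1.22178804e+01] 0.3198084128238048
```

```bash
python3 -m inch '[[16.9,-43.7,0,0,0],[16.9,-43.7,0,0,0],[16.9,-43.7,0,0,0],[16.9,-43.7,0,0,0],[16.9,-43.7,0,0,0],[16.9,-43.7,0,0,0],[16.9,-43.7,0,0,0],[16.9,-43.7,0,0,0],[16.9,-43.7,0,0,0],[16.9,-43.7,0,0,0]]'
python3 -m inch '[[3,-8,0,0,0],[3,-8,0,0,0],[3,-8,0,0,0]]'
```

```text
time_s: 1.87
position: [0.519, -0.1915, 0.2225]
tcp_rot: [[-0.014, 1.0, -0.0], [1.0, 0.014, 0.0], [0.0, -0.0, -1.0]]
force: [1.0, 1.1, 0.1]
opening: 0.005
grasp_force: 0.0
time_s: 2.12
position: [0.5518, -0.2779, 0.2226]
tcp_rot: [[-0.01, 1.0, 0.005], [1.0, 0.01, -0.007], [-0.007, 0.005, -1.0]]
force: [0.6, -0.0, 0.8]
opening: 0.01
grasp_force: 0.0
```

```bash
python3 -m inch '[[-1,3,-19.5,0,0],[-1,3,-19.5,0,0],[-1,3,-19.5,0,0],[-1,3,-19.5,0,0],[-1,3,-19.5,0,0],[-1,3,-19.5,0,0],[-1,3,-19.5,0,0]]'
```

```text
time_s: 2.7
position: [0.5377, -0.2384, 0.0262]
tcp_rot: [[-0.015, 1.0, -0.004], [1.0, 0.015, 0.002], [0.002, -0.004, -1.0]]
force: [1.4, -0.8, 0.5]
opening: 0.006
grasp_force: 0.0
```

```bash
python3 - <<'E'
import cv2
from h import *
a=C["top"]["image"][155:285,235:395];b=C["scene"]["image"][80:220,165:315]
cv2.imwrite("pics/d.png",np.hstack([cv2.resize(x,(400,400)) for x in(a,b)]))
E
```

```text
(no output)
```

View pics/d.png

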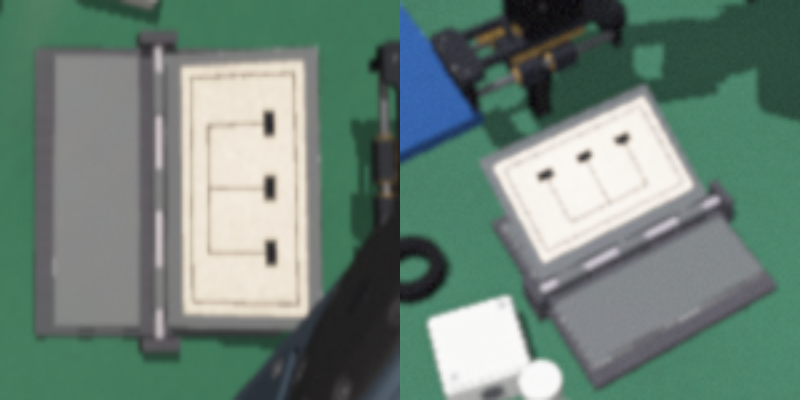

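The gripper stands to the right of the leaf, clear of it. Next I creep in to touch the edge.

```bash
python3 -m inch '[[0,2,-0.2,0,0],[0,4,-0.2,0,0],[0,4.8,-0.2,0,0],[0,5.1,-0.2,0,0],[0,5.4,-0.2,0,0],[0,5.7,-0.2,0,0],[0,5.7,-0.2,0,0]]'
```

```text
time_s: 3.38
position: [0.5394, -0.1828, 0.0262]
tcp_rot: [[-0.015, 1.0, 0.001], [1.0, 0.015, -0.001], [-0.001, 0.001, -1.0]]
force: [-0.1, -0.3, -0.2]
opening: 0.001
grasp_force: 0.0
```

```bash
python3 -m inch '[[0,0.3,0,0,0],[0,0.6,0.1,0,0],[0,0.8,0.3,0,0],[0,0.9,0.6,0,0],[0,1.0,1,0,0],[0,1.0,1,0,0]]'
```

```text
time_s: 3.88
position: [0.5399, -0.1747, 0.0364]
tcp_rot: [[-0.015, 1.0, 0.003], [1.0, 0.015, -0.003], [-0.003, 0.003, -1.0]]
force: [-1.4, -5.6, 3.3]
opening: 0.006
grasp_force: 2.8
```

```bash
python3 -m inch '[[0,0.3,0.5,0,0],[0,0.6,1,0,0],[0,0.9,1.5,0,0],[0,1.2,2,0,0],[0,1.6,2.5,0,0],[0,2.0,3,0,0],[0,2.4,3.5,0,0],[0,2.9,4,0,0],[0,2.9,4,0,0]]'
```

```text
time_s: 4.63
position: [0.54, -0.1455, 0.0773]
tcp_rot: [[-0.015, 1.0, 0.003], [1.0, 0.015, -0.004], [-0.004, 0.003, -1.0]]
force: [0.0, -4.9, 3.9]
opening: 0.003
grasp_force: 2.6
```

```bash
python3 - <<'E'
import cv2
from h import *
a=C["top"]["image"][155:285,235:395];b=C["scene"]["image"][80:220,165:315]
cv2.imwrite("pics/e.png",np.hstack([cv2.resize(x,(400,400)) for x in(a,b)]))
E
```

```text
(no output)
```

View pics/e.png

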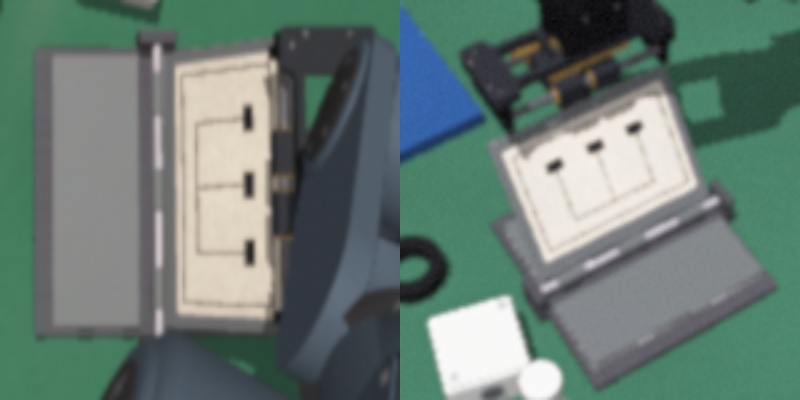

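```bash
python3 -m inch '[[0,0.7,0.6,0,0],[0,1.4,1.2,0,0],[0,2.2,1.8,0,0],[0,3.0,2.3,0,0],[0,3.9,2.7,0,0],[0,4.8,3.1,0,0],[0,5.7,3.4,0,0],[0,6.6,3.6,0,0],[0,7.5,3.8,0,0],[0,7.5,3.8,0,0]]'
```

```text
time_s: 5.57
position: [0.5379, -0.0658, 0.1134]
tcp_rot: [[-0.016, 1.0, -0.002], [1.0, 0.016, 0.002], [0.002, -0.002, -1.0]]
force: [-0.4, 0.0, 0.1]
opening: 0.004
grasp_force: 0.0
```

```bash
python3 -m inch '[[0,0.9,0.5,0,0],[0,1.8,0.7,0,0],[0,2.8,0.7,0,0],[0,3.8,0.6,0,0],[0,4.8,0.4,0,0],[0,5.7,0.1,0,0],[0,6.6,-0.4,0,0],[0,7.4,-0.8,0,0],[0,7.4,-0.8,0,0]]'
```

```text
time_s: 6.32
position: [0.5382, 0.0076, 0.1045]
tcp_rot: [[-0.016, 1.0, -0.002], [1.0, 0.016, 0.001], [0.001, -0.001, -1.0]]
force: [-0.1, -0.5, 0.0]
opening: 0.006
grasp_force: 0.0
```

```bash
python3 - <<'E'
import cv2
from h import *
a=C["top"]["image"][155:285,235:395];b=C["scene"]["image"][80:220,165:315]
cv2.imwrite("pics/f.png",np.hstack([cv2.resize(x,(400,400)) for x in(a,b)]))
E
```

```text
(no output)
```

View pics/f.png

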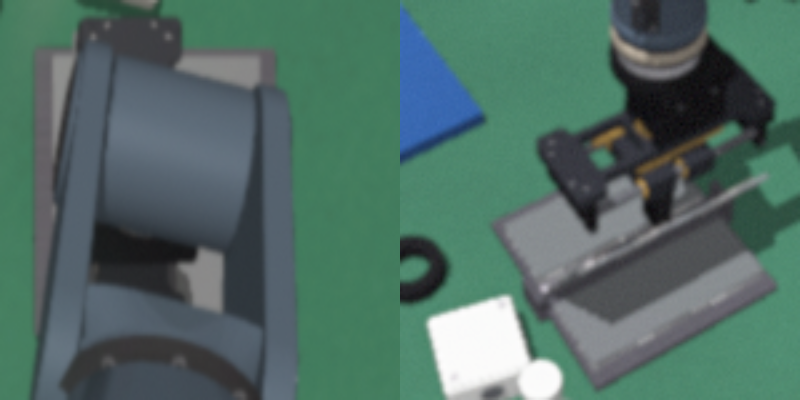

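The leaf is past upright and leaning left, with the fingers on its right face. I continue down.

```bash
python3 -m inch '[[0,0.8,-0.5,0,0],[0,1.6,-1.1,0,0],[0,2.3,-1.8,0,0],[0,2.9,-2.6,0,0],[0,3.4,-3.4,0,0],[0,3.9,-4.3,0,0],[0,4.2,-5.1,0,0],[0,4.5,-6,0,0],[0,4.6,-6.8,0,0],[0,4.6,-6.8,0,0]]'
python3 -m inch '[[0,0,-0.4,0,0],[0,0,-0.8,0,0],[0,0,-1.2,0,0],[0,0,-1.2,0,0]]'
```

```text
time_s: 7.25
position: [0.5373, 0.0521, 0.0356]
tcp_rot: [[-0.015, 1.0, -0.004], [1.0, 0.015, 0.001], [0.001, -0.004, -1.0]]
force: [0.7, -0.6, 0.1]
opening: 0.008
grasp_force: 0.0
time_s: 7.58
position: [0.5385, 0.0515, 0.025]
tcp_rot: [[-0.014, 1.0, -0.001], [1.0, 0.014, 0.0], [0.0, -0.001, -1.0]]
force: [0.4, -0.1, -0.1]
opening: 0.007
grasp_force: 0.0
```

```bash
python3 -m inch '[[0,0,-0.1,0,0],[0,0,-0.2,0,0],[0,0,-0.3,0,0],[0,0,-0.3,0,0]]'
```

```text
time_s: 7.92
position: [0.5389, 0.0514, 0.0243]
tcp_rot: [[-0.015, 1.0, 0.001], [1.0, 0.015, -0.0], [-0.0, 0.001, -1.0]]
force: [-2.9, -1.0, 11.3]
opening: 0.003
grasp_force: 6.0
```

The tip is stopped at 24 mm, the top of the flat leaf, with 11 N. I press slightly more, then lift and move clear.

```bash
python3 -m inch '[[0,0,-0.2,0,0],[0,0,-0.2,0,0],[0,0,-0.2,0,0]]'
python3 -m inch '[[0,0,1,0,0],[0,0,4,0,0],[0,0,8,0,0],[0,0,12,0,0],[0,0,16,0,0],[0,0,20,0,0],[0,0,20,0,0],[0,0,20,0,0]]'
python3 -m inch '[[-10,-40,0,0,0],[-10,-40,0,0,0],[-10,-40,0,0,0],[-10,-40,0,0,0],[-10,-40,0,0,0],[-10,-40,0,0,0],[-10,-40,0,0,0],[-10,-40,0,0,0],[-10,-40,0,0,0],[-10,-40,0,0,0]]'
python3 -m inch '[[0,-2,0,0,0],[0,-2,0,0,0],[0,-2,0,0,0]]'
python3 - <<'E'
import cv2
from h import *
a=C["top"]["image"][75:305,155:395];b=C["scene"]["image"][80:290,155:365]
cv2.imwrite("pics/g.png",np.hstack([cv2.resize(x,(400,400),interpolation=2) for x in(a,b)]))
E
```

```text
time_s: 8.17
position: [0.5389, 0.0514, 0.0241]
tcp_rot: [[-0.015, 1.0, 0.001], [1.0, 0.015, -0.001], [-0.001, 0.001, -1.0]]
force: [-6.3, -0.7, 26.1]
opening: 0.007
grasp_force: 12.7
time_s: 8.83
position: [0.5406, 0.0514, 0.2237]
tcp_rot: [[-0.015, 1.0, 0.007], [1.0, 0.015, -0.001], [-0.001, 0.007, -1.0]]
force: [-0.2, 0.6, -0.8]
opening: -0.001
grasp_force: 0.0
time_s: 9.67
position: [0.4369, -0.3501, 0.2185]
tcp_rot: [[-0.014, 1.0, -0.002], [1.0, 0.014, 0.003], [0.003, -0.002, -1.0]]
force: [0.6, 0.2, -0.3]
opening: 0.003
grasp_force: 0.0
time_s: 9.92
position: [0.4376, -0.3685, 0.2184]
tcp_rot: [[-0.012, 1.0, -0.002], [1.0, 0.012, 0.004], [0.004, -0.002, -1.0]]
force: [0.4, 0.4, -0.9]
opening: 0.004
grasp_force: 0.0
```

View pics/g.png

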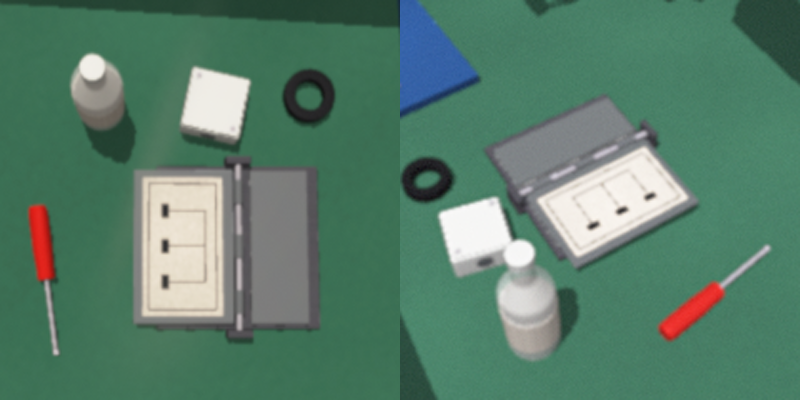

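The leaf lies flat on the left, with the other drawing visible and its outer edge at u≈235. The spine is unmoved at u≈298, and the screwdriver, bottle, box and tape are where they were.

```bash
python3 -c "
from h import *
print(plane('top',(235.4,215),.024))
from rig import bot;print(bot.hand_in())"
```

```text
[0.54075079 0.10167941 0.024     ]
the job is handed in; nothing more can be done
None
```

The leaf was pushed over the spine and pressed flat on the left-hand side, the holder and the things around it showed no movement in the final pictures, and the job was handed in at about 10 s with the arm clear.

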